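# Shelve the boxed toy robot and close up the shelf divider

### The arm

A 6-joint arm with a two-finger parallel gripper is mounted at the origin on the work surface. World frame = base frame: x ahead of the robot, y to its left, z up, the work surface at z = 0. Lengths are in m, angles in degrees, forces in N, time in s.
With the tool pointing down it reaches from about 0.4 to 0.825 m from the base axis. Payload 7 kg.
Tool frame: the origin (TCP) lies on the centre line of the jaws, within the pads' length; the fingertips stand 19 mm ahead of it and the grasp point (between the pads) is the TCP; z points along the fingers, y is the line along which they close (so a half turn about z gives the same grasp; the last joint's range is limited). The gripper opens to 88 mm and grips with 3 to 60 N. Pads are 19 mm wide; open, the fingers measure 130 mm over their backs; the gripper's body (78 mm by 193 mm) begins 47 mm behind the grasp point.
Start: joints at [81.194, 20.546, 0.682, 0, -70.136, -16.507], TCP at [0.289, 0.61, 0.246] pointing down, gripper open.
Joint ranges: [-176.03, 176.03], [-82.01, 121.73], [-58.28, 71.71], [-173.87, 95.51], [-174.79, -0.11], [-173.66, 173.66]. Speed limits (degrees/s): [136.94, 136.94, 172.46, 180, 180, 180].

### API

Orientations are given as [roll, pitch, yaw] about the fixed x, y, z axes, in that order (R = Rz(yaw) Ry(pitch) Rx(roll)).
In Python, from plant import ctrl gives the robot as it stands.
- The arm moves only by the tool move_arm, never from a script. Its argument "motion" is a list of rows, each a list of 3 entries, a list of its own where there are three numbers: the shift along the tool's x, y, z in mm, then the turn, a rotation vector about the tool's x, y, z in degrees, then the closure, from 0 (fully open) to 1 (shut). A call has 1 to 10 rows; each row is the pose to reach, as a shift and turn from the pose commanded when the call began, along the tool's axes at that moment; what a row does not reach only later rows make up. A row lasts 1/12 s, in which the tool goes at most 41.7 mm and 7.16 degrees, less where a joint would pass 70% of its speed; a pose out of reach is approached as far as the arm can. A call with a gripper value outside its range is refused whole. The fingers move at their own pace and stop on an object; the grip force is fixed at half the most. Time passes only in rows, so rows that repeat a pose let the fingers close. It gives the time, the measured TCP pose, the force, the opening and the grip force at its end, in the units of the state.
- ctrl.get_obs(): the state, without advancing time (a new reading comes with each control period).
- ctrl.snapshot(name): name is "scene" or "top" or "wrist"; returns a dict with "color" (400x640x3 uint8, blue, green, red), "camera_matrix" (3x3 intrinsics, pixels), "k1" (the pictures are not rectified: a ray, as slopes to the right and down, at radius r is drawn at 1 + k1 r^2 times it, then the intrinsics apply), "cam_to_world" (4x4, takes a point from camera to world coordinates). Camera axes: x right, y up, looking along -z (the intrinsics and any distortion apply to the point x, -y, -z); pixel columns grow to the right and rows downward; lengths in m; the calibration is good to about 2 mm. A picture is of the moment at which its call begins. There is no depth.
- ctrl.close_job(): hands the job in; it is judged then, once.
The state is a dict: "clock": time; "joint_pos": joint angles; "qvel": joint speeds; "tau": joint torques, N m; "tool_pos": TCP position; "orientation": TCP orientation; "force": force on the tool from outside, world axes, zero at the start; "moment": the same for the moment, N m; "opening": finger opening in m; "gripper_force": force on a finger pad.
Only numpy, scipy, OpenCV 4.12 (cv2) and the standard library are available. Lean on these libraries where they do the work, as an engineer would, in place of code of your own. Each camera call takes 0.05 s, during which the arm holds its last target. There are 200 camera calls.

### The job

Put the red boxed toy robot, lying on its back on the counter, into the display: stand it upright on the deck in the open lane, window to the front, pulled forward to the lip and close beside the fixed clear divider. Then slide the orange-gripped divider along its track until it stands just beside the box or lightly against it, without squashing the box. Set the box down gently, and leave the other toys and boxes where they are.

Things in the scene. Friction and masses are not known exactly. Their poses are not given: they have to be found in the camera images.
- display: Fixed low counter display, 440 mm wide (y), 252 mm deep (x), turned a little. Origin: on the counter under the deck's middle; x points to its front (customers' side, away from the robot), y to its left seen from the robot, z up. White deck 30 mm above the counter; end panels at y = +-218 mm, 105 mm above the counter; rear lip at x = -108 mm, 55 mm above the counter.
- lane_corner (a point): Point on the deck (30 mm above the counter) where the rear face of the front lip (display x = 101 mm) meets the lane face of the fixed divider (display y = +40 mm). The red box belongs in this corner, on the display's -y side of the fixed divider. The 4 mm lip's top is 42 mm above the counter; before it runs the aluminium track, x = 103 to 143 mm, top 28 mm above the counter.
- fixed_divider (a point): Middle of the top edge of the fixed divider, a clear upright panel with a white edge, 4 mm thick (display y = +40 to +44 mm), 200 mm long (display x = -100 to +100 mm), top 133 mm above the counter; a white post 108 mm high stands at its front end on the track. Two stocked boxes stand on its +y side; the lane for the red box is on its -y side.
- divider: The sliding divider: a 4 mm clear panel with an orange edge and orange grip, on a black carriage; it slides along the track (display y) only. Same axes as the display; its origin lies at the display's x = 0, z = 0, and at the y of its lane face (towards the fixed divider). Travel: origin at display y = -190 to 0 mm. It stays where it is left; 2 to 4 N moves it.
- divider_grip (a point): Centre of the top of the sliding divider's orange upright grip: 14 mm wide (display y), 22 mm deep (display x), free for 90 mm below this point, which is 149 mm above the counter. It stands on the track at display x = 123 mm, in front of the goods, its centre line 7 mm to the display's -y of the lane face.
- divider_face (a point): Point on the lane face (towards the fixed divider) of the sliding divider's clear panel, at display x = 75 mm, 80 mm above the counter. The panel runs from display x = -94 to 112 mm and up to 131 mm above the counter.
- figure_box: Red window box with a toy robot, stiff, 125 mm high (its x), 60 mm wide (its y), 50 mm deep (its z), about 0.18 kg; it starts flat on its back on the counter, window up. Origin at its centre; x points to its top, z out of its window, y across. Beside the window, the top end has a red header with a short yellow bar, the foot end a yellow band over the full width; the toy's head is to the top.
- box_top (a point): Centre of the box's top face (62.5 mm from its centre).
- box_foot (a point): Centre of the box's foot face, on which it must stand.
- box_window (a point): Centre of the box's window face (25 mm from its centre).
- stock_blue: Bystander: blue box like the red one, standing in the stocked lane (origin under its centre).
- stock_green: Bystander: green box like the red one, standing in the stocked lane (origin under its centre).
- toy_truck: Bystander: yellow and green toy tipper truck on the counter, 155 mm long (its x), 80 mm wide, 86 mm high (origin under its centre).

How it is judged (in metres and radians):
On the way, in this order (a step that is already met when the one before it is completed fails the run):
1. the box stands in the lane, upright, window to the front, by the lip and the fixed divider, let go (height (world z) of box_foot below 0.036 m and angle between figure_box's own x axis and vertical below 0.08 rad and angle between the z axis of figure_box and the x axis of display, either way round below 0.15 rad and x of box_window in the frame of display between 0.083 and 0.106 m and y of figure_box in the frame of display between -0.002 and 0.013 m and contact force between the fingers and figure_box below 0.1 N), for 0.2 s.
2. the divider has been slid up to the box (y of divider_face in the frame of figure_box below 0.038 m and y of divider in the frame of display above -0.09 m), for 0.2 s.
At the end, for the whole second after the job is handed in: The box stands upright (within 0.08 rad) on the deck of the open lane, window to the display's front (within 0.15 rad), the window within 18 mm of the lip, its side within 12 mm of the fixed divider; the sliding divider's lane face is within 8 mm of the box's other side; box and divider are at rest (all of step 2 and height (world z) of box_foot below 0.036 m and angle between figure_box's own x axis and vertical below 0.08 rad and angle between the z axis of figure_box and the x axis of display, either way round below 0.15 rad and x of box_window in the frame of display between 0.083 and 0.106 m and y of figure_box in the frame of display between -0.002 and 0.013 m and linear speed of figure_box below 0.02 m/s and linear speed of divider below 0.01 m/s); the robot touches nothing.
It fails at once if the box is squashed by the sliding divider (more than 40 N) (contact force between divider and figure_box above 40 N).
It fails at once if the box is dropped onto the display: let go over it with its foot more than 14 mm above the deck (height (world z) of box_foot above 0.044 m and x of box_foot in the frame of display between -0.11 and 0.11 m and y of box_foot in the frame of display between -0.215 and 0.215 m and contact force between the fingers and figure_box below 0.1 N).
It fails at once if a bystander is disturbed (moved more than 20 mm or tipped) (distance of any of stock_blue, stock_green, toy_truck from where it was at the start of the episode above 0.02 m or angle between any of stock_blue, stock_green, toy_truck's own z axis and vertical above 0.3 rad).
It also fails if it takes over 64 s, if anything falls off the work surface, if the arm or the gripper's body presses on something with over 40 N, if the wrist force passes 120 N, or if a joint passes its speed limit or range.

## Working session

There is one attempt and no reset: what is moved stays moved. The work goes in short steps, Python scripts to look and compute and a tool call to move; the robot and the scene stay as the last step left them, time stands still between calls to the robot, and variables do not carry over. Pictures are saved under pics/ and viewed, at most 10 in all, crops included, and the job is handed in when it is done.

Besides the shell and the picture viewer there is one more tool, called after "Emit:" as name(argument=value, ...) on one line, values as JSON. move_arm: Moves the arm, as the interface text tells. Its arguments: {"type":"object","properties":{"motion":{"type":"array"}},"required":["motion"]}

```bash
mkdir -p pics; cat > h.py <<'E'
import numpy as np, cv2, pickle
from plant import ctrl
from scipy.spatial.transform import Rotation as R
def snap(n,f):
    s=ctrl.snapshot(n); cv2.imwrite(f'pics/{f}.png',s['color']); pickle.dump(s,open(f'pics/{f}.pkl','wb')); return s
def load(f): return pickle.load(open(f'pics/{f}.pkl','rb'))
def px2w(s,u,v,z):
    K=s['camera_matrix'];k=s['k1'];T=np.array(s['cam_to_world'])
    d=np.array([(u-K[0][2])/K[0][0],(v-K[1][2])/K[1][1]]);p=d.copy()
    for _ in range(50): p=d/(1+k*(p@p))
    r=T[:3,:3]@np.array([p[0],-p[1],-1]);o=T[:3,3]
    return o+r*(z-o[2])/r[2]
def w2px(s,P):
    K=s['camera_matrix'];k=s['k1'];T=np.array(s['cam_to_world'])
    c=T[:3,:3].T@(np.array(P)-T[:3,3]);p=np.array([c[0],-c[1]])/-c[2];p=p*(1+k*(p@p))
    return np.array([K[0][0]*p[0]+K[0][2],K[1][1]*p[1]+K[1][2]])
E
python3 - <<'E'
from h import *
for n in('top','scene'):
    s=snap(n,n+'0'); print(s['camera_matrix'],s['k1'],s['cam_to_world'])
print(ctrl.get_obs())
E
```

```text
[[434.2818974    0.         320.3817577 ]
 [  0.         434.2818974  194.32785131]
 [  0.           0.           1.        ]] -0.07287966283001526 [[-0.02209716  0.99201014 -0.12420784  0.43042653]
 [-0.99973977 -0.02122151  0.00836869  0.00186765]
 [ 0.00566595  0.12436045  0.99222093  1.29884986]
 [ 0.          0.          0.          1.        ]]
[[496.53964973   0.         328.44363731]
 [  0.         496.53964973 193.32996026]
 [  0.           0.           1.        ]] -0.13249706841623127 [[-0.16328371 -0.71282929  0.68206512  1.46652827]
 [ 0.98655864 -0.12243228  0.10822375  0.13167168]
 [ 0.00636173  0.69056842  0.7232391   1.05424527]
 [ 0.          0.          0.          1.        ]]
{'clock': 0.1, 'joint_pos': array([ 8.11937584e+01,  2.05860813e+01,  6.41358436e-01, -1.72912018e-02,
       -7.01378768e+01, -1.65075720e+01]), 'qvel': array([ 0.02511854, -0.13179146,  0.0296322 ,  0.12153908, -0.00446608,
       -0.06148045]), 'tau': array([-4.20828264e-04, -5.84164596e+01,  2.93753421e+01,  7.01551482e+00,
        1.02330212e-02, -4.67171731e-05]), 'tool_pos': array([0.28845733, 0.6098158 , 0.24474962]), 'orientation': array([ 1.79916186e+02, -7.88612337e-03, -2.53196944e+01]), 'force': array([0.65563947, 0.09947532, 0.3051888 ]), 'moment': array([-0.03535533,  0.01480425,  0.01071743]), 'gripper_force': 0.0, 'opening': 0.08784095946952418}
```

View pics/top0.png

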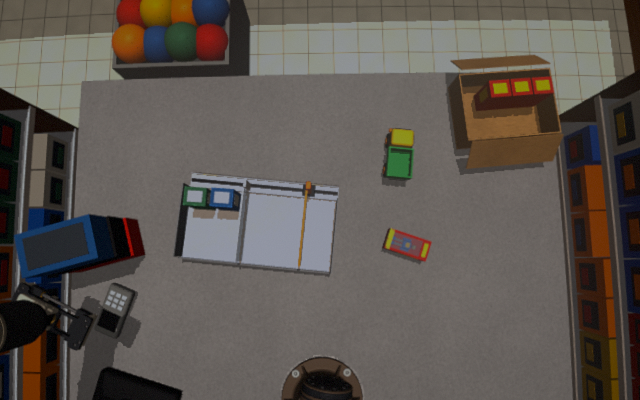

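View pics/scene0.png

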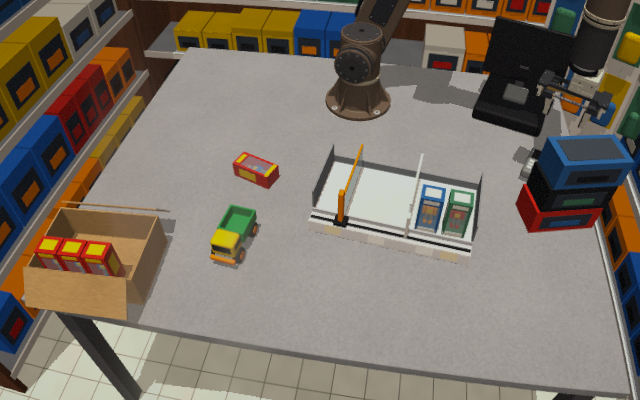

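Top view: the display spans about (178–338, 173–274), the box is near (407,245), the truck near (400,153) and the orange divider near x≈304. I'll enlarge these.

```bash
python3 - <<'E'
from h import *
t=load('top0')['color'];s=load('scene0')['color']
z=lambda i,f:cv2.resize(i,None,fx=f,fy=f,interpolation=cv2.INTER_CUBIC)
a=z(t[165:280,172:345],4.5)  # 778x517
cv2.imwrite('pics/c1.png',a)
b=z(t[222:268,378:438],8); c=z(s[145:195,225:285],5)
o=np.zeros((400,800,3),np.uint8);o[:368,:480]=b;o[:250,490:790]=c
cv2.imwrite('pics/c2.png',o)
E
```

```text
(no output)
```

View pics/c1.png

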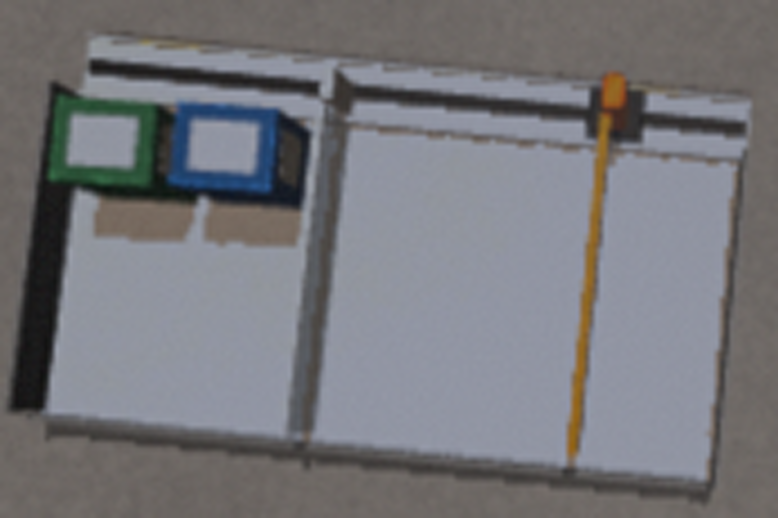

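View pics/c2.png

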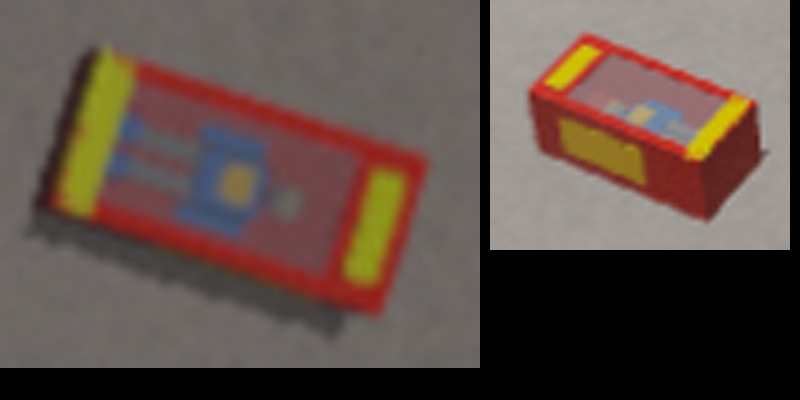

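Box: foot (full yellow band) to the image left (+y), window-face corners in the crop ≈(103,50), (428,158), (380,315), (52,210). Display: track front corners ≈(90,37) and (750,97), grip top ≈(614,80).

```bash
cat >> h.py <<'E'
def dw(d,p):  # display pose (x,y,yawdeg) -> world
    return R.from_euler('z',d[2],degrees=True).apply(p)+np.array([d[0],d[1],0])
E
python3 - <<'E'
from h import *
from scipy.optimize import least_squares
s=load('top0'); sc=load('scene0')
q=lambda x,y:(172+(x+.5)/4.5-.5,165+(y+.5)/4.5-.5)
b=lambda x,y:(378+(x+.5)/8-.5,222+(y+.5)/8-.5)
C=[px2w(s,*b(*p),.05) for p in((103,50),(428,158),(380,315),(52,210))]
print('box',np.round(C,4),'len',[np.linalg.norm(C[i]-C[(i+1)%4]).round(4) for i in range(4)])
c=np.mean(C,0);ax=(C[1]+C[2]-C[0]-C[3]);print(c,'axis to top deg',np.degrees(np.arctan2(ax[1],ax[0])))
obs=[(q(90,37),(.143,.22,.028)),(q(750,97),(.143,-.22,.028))]
f=lambda d:np.concatenate([w2px(s,dw(d,p))-o for o,p in obs])
r=least_squares(f,[.5,.15,0],x_scale=[.1,.1,10]);print('disp',r.x,f(r.x))
g=px2w(s,*q(614,80),.149);dl=R.from_euler('z',-r.x[2],degrees=True).apply(g-[r.x[0],r.x[1],0]);print('grip disp',dl)
d=r.x
L=[[(.143,.22,.028),(.143,-.22,.028)],[(.101,.22,.03),(.101,-.22,.03)],[(-.108,.22,.055),(-.108,-.22,.055)],[(.1,.042,.133),(-.1,.042,.133)],[(.1,.04,.03),(-.1,.04,.03)],[(.112,dl[1]+.007,.131),(-.094,dl[1]+.007,.131)],[(-.109,.218,.105),(.1,.218,.105)]]
def ov(s,y0,y1,x0,x1,k):
    im=cv2.resize(s['color'][y0:y1,x0:x1],None,fx=k,fy=k,interpolation=cv2.INTER_CUBIC)
    P=lambda p:tuple(int(v) for v in (w2px(s,dw(d,p))-[x0,y0]+.5)*k-.5)
    for a_,b_ in L: cv2.line(im,P(a_),P(b_),(255,0,255),1)
    return im
A=ov(s,165,280,172,345,3.4);B=ov(sc,140,265,300,490,3.4)
o=np.zeros((A.shape[0]+0+0,10,3),np.uint8)
A=cv2.resize(A,None,fx=.75,fy=.75) if 0 else A
h=max(A.shape[0],B.shape[0]);w=640
cv2.imwrite('pics/ov1.png',cv2.resize(np.vstack([np.pad(i,((0,0),(0,700-i.shape[1]),(0,0))) for i in(A,B)]),None,fx=.72,fy=.72,interpolation=cv2.INTER_AREA))
E
```

```text
box [[ 0.4853 -0.2082  0.05  ]
 [ 0.4436 -0.3243  0.05  ]
 [ 0.3881 -0.3042  0.05  ]
 [ 0.4285 -0.1876  0.05  ]] len [np.float64(0.1233), np.float64(0.059), np.float64(0.1234), np.float64(0.0604)]
[ 0.43638154 -0.25608017  0.05      ] axis to top deg -109.42915524726877
disp [ 0.49544499  0.17189642 -6.49580331] [-0.19575185 -0.02567931  0.19191242  0.01671197]
grip disp [ 0.1277992  -0.13384302  0.149     ]
```

View pics/ov1.png

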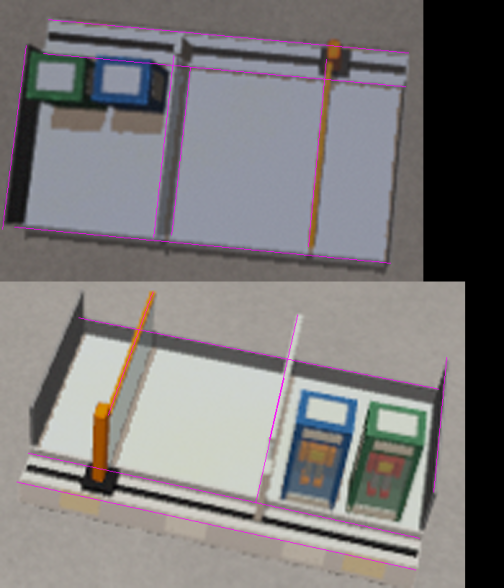

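The overlay fits both views to within about 2 mm: the display is at (0.495, 0.172), yaw -6.5°, with the divider face at y≈-0.127. The box centre is at (0.436, -0.256), with its top towards -109.4°.

The plan has three parts:
- Grasp the box across its width with the tool tilted 45°.
- Stand it on the counter with the window facing the robot.
- Regrasp across its depth with the tool pointing down, then place it.

```bash
cat >> h.py <<'E'
D=(.4954,.1719,-6.5)
def rpy(a): return R.from_euler('xyz',a,degrees=True)
def axes(y,z): # tool rotation from y and z axes
    y=np.array(y,float);z=np.array(z,float);y/=np.linalg.norm(y);z/=np.linalg.norm(z)
    return R.from_matrix(np.c_[np.cross(y,z),y,z])
def down(yaw): return rpy([180,0,yaw])
def to(p,Rt,p0=None,R0=None):
    if p0 is None:
        o=ctrl.get_obs();p0=o['tool_pos'];R0=rpy(o['orientation'])
    print('shift',np.round(R0.inv().apply(np.array(p)-p0)*1000,1),'turn',np.round((R0.inv()*Rt).as_rotvec(degrees=True),2))
def B(deg): return np.array([np.cos(np.radians(deg)),np.sin(np.radians(deg)),0])
E
python3 - <<'E'
from h import *
p1=[.5,.2,.26];R1=down(-65)
to(p1,R1); to([.45,-.23,.26],down(-109.4),p1,R1)
E
```

```text
shift [366.5 280.  -14.8] turn [ 0.08 -0.04 39.68]
shift [368.6 227.    0. ] turn [-0.  -0.  44.4]
```

Emit:
move_arm(motion=[[[183, 140, -15], [0, 0, 20], 0], [[366, 280, -15], [0, 0, 40], 0], [[366, 280, -15], [0, 0, 40], 0], [[366, 280, -15], [0, 0, 40], 0], [[366, 280, -15], [0, 0, 40], 0], [[366, 280, -15], [0, 0, 40], 0], [[366, 280, -15], [0, 0, 40], 0], [[366, 280, -15], [0, 0, 40], 0], [[366, 280, -15], [0, 0, 40], 0], [[366, 280, -15], [0, 0, 40], 0]])

```text
clock: 0.93
tool_pos: [0.4797, 0.238, 0.2593]
orientation: [180.0, 0.0, -65.3]
force: [0.5, 0.9, 0.1]
opening: 0.0874
gripper_force: 0.0
```

Emit:
move_arm(motion=[[[412, 223, 0], [0, 0, 44], 0], [[412, 223, 0], [0, 0, 44], 0], [[412, 223, 0], [0, 0, 44], 0], [[412, 223, 0], [0, 0, 44], 0], [[412, 223, 0], [0, 0, 44], 0], [[412, 223, 0], [0, 0, 44], 0], [[412, 223, 0], [0, 0, 44], 0], [[412, 223, 0], [0, 0, 44], 0], [[412, 223, 0], [0, 0, 44], 0], [[412, 223, 0], [0, 0, 44], 0]])

```text
clock: 1.77
tool_pos: [0.4514, -0.1776, 0.2594]
orientation: [-180.0, 0.0, -109.3]
force: [1.6, 0.6, 0.2]
opening: 0.0875
gripper_force: 0.0
```

```bash
python3 - <<'E'
from h import *
s=snap('wrist','w1'); o=ctrl.get_obs();print(o['tool_pos'],o['orientation'],o['joint_pos'])
print(np.array(s['cam_to_world']))
c=np.array([.4364,-.2561,.05]);a=B(-109.4);b=B(-19.4)
for i,j in((-1,1),(1,1),(1,-1),(-1,-1)): print(w2px(s,c+i*.0625*a+j*.03*b))
E
```

```text
[ 0.45048001 -0.18319787  0.2590536 ] [ 1.79955020e+02 -1.08491889e-01 -1.09490819e+02] [  1.16723702   1.97705073 -21.16959227   0.09308999 -66.93374688
 -20.69463044]
[[-9.43383049e-01 -3.15996462e-01 -1.00869514e-01  4.23797910e-01]
 [ 3.31705325e-01 -8.98708870e-01 -2.86869212e-01 -2.55509726e-01]
 [-2.67130870e-06 -3.04086507e-01  9.52644423e-01  3.98555734e-01]
 [ 0.00000000e+00  0.00000000e+00  0.00000000e+00  1.00000000e+00]]
[283.93567154 161.47757077]
[280.04663689  46.68553504]
[335.86290225  46.64475101]
[334.1289261  161.48829783]
```

View pics/w1.png

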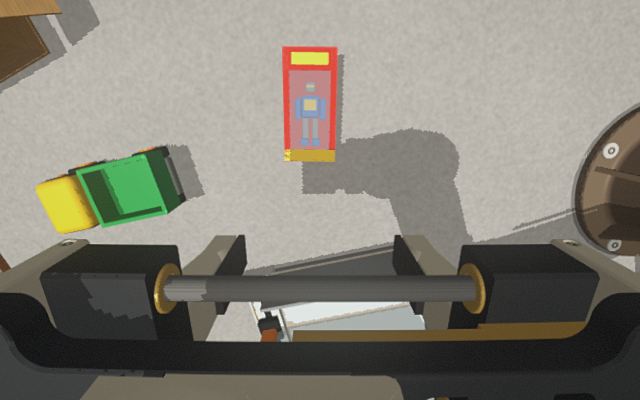

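The wrist view shows box corners at about (283,47), (337,47), (335,161) and (284,161). The prediction matches within 2 px, so the box pose holds.

```bash
cat >> h.py <<'E'
xb=B(-109.4);UP=np.array([0,0,1.])
GR=axes(-B(-19.4),-UP-xb); GP=np.array([.4355,-.2555,.027])+.032*xb
E
python3 - <<'E'
from h import *
print(GP); to(GP-.13*GR.as_matrix()[:,2],GR)
E
```

```text
[ 0.42487084 -0.28568313  0.027     ]
shift [196.8 -10.3 140.5] turn [ 1.000e-02 -4.511e+01 -1.000e-01]
```

Emit:
move_arm(motion=[[[150, -10, 40], [0, -25, 0], 0], [[150, -10, 40], [0, -25, 0], 0], [[150, -10, 40], [0, -25, 0], 0], [[197, -10, 140], [0, -45, 0], 0], [[197, -10, 140], [0, -45, 0], 0], [[197, -10, 140], [0, -45, 0], 0], [[197, -10, 140], [0, -45, 0], 0], [[197, -10, 140], [0, -45, 0], 0], [[197, -10, 140], [0, -45, 0], 0], [[197, -10, 140], [0, -45, 0], 0]])

```text
clock: 2.65
tool_pos: [0.3959, -0.3656, 0.117]
orientation: [179.7, 45.1, -109.6]
force: [0.6, 0.4, 1.6]
opening: 0.0878
gripper_force: 0.0
```

```bash
python3 - <<'E'
from h import *
o=ctrl.get_obs();print(o['tool_pos'],o['orientation'],o['joint_pos']);to(GP,GR)
E
```

```text
[ 0.39589607 -0.36555383  0.11703012] [ 179.68103621   45.05977672 -109.64069884] [-49.82380777  32.52577464   2.13684855 -37.56920487 -87.35249677
  41.69235141]
shift [  3.7  -1.1 123.7] turn [ 0.15  0.06 -0.17]
```

Emit:
move_arm(motion=[[[2, -1, 35], [0, 0, 0], 0], [[3, -1, 65], [0, 0, 0], 0], [[3, -1, 90], [0, 0, 0], 0], [[3, -1, 105], [0, 0, 0], 0], [[3, -1, 105], [0, 0, 0], 0], [[3, -1, 105], [0, 0, 0], 0], [[3, -1, 105], [0, 0, 0], 0]])

```text
clock: 3.23
tool_pos: [0.4231, -0.2978, 0.0472]
orientation: [-179.4, 44.7, -108.7]
force: [-0.9, 0.2, 0.6]
opening: 0.0881
gripper_force: 0.0
```

```bash
python3 - <<'E'
from h import *
o=ctrl.get_obs();print(o['tool_pos'],o['orientation'],o['force']);to(GP,GR)
E
```

```text
[ 0.42314637 -0.29782285  0.04715101] [-179.39944563   44.73264379 -108.71394721] [-0.89084593  0.22089869  0.58155845]
shift [ 5.6  2.5 22.8] turn [-0.12 -0.26  0.49]
```

Emit:
move_arm(motion=[[[3, 2, 12], [0, 0, 0], 0], [[5, 2, 22], [0, 0, 0.5], 0], [[5, 2, 22], [0, 0, 0.5], 0], [[5, 2, 22], [0, 0, 0.5], 0], [[5, 2, 22], [0, 0, 0.5], 1], [[5, 2, 22], [0, 0, 0.5], 1], [[5, 2, 22], [0, 0, 0.5], 1], [[5, 2, 22], [0, 0, 0.5], 1], [[5, 2, 22], [0, 0, 0.5], 1], [[5, 2, 22], [0, 0, 0.5], 1]])

```text
clock: 4.07
tool_pos: [0.4235, -0.2855, 0.0238]
orientation: [179.5, 45.0, -110.0]
force: [0.9, -1.1, -0.3]
opening: 0.0598
gripper_force: 29.8
```

```bash
cat >> h.py <<'E'
# box in tool at grasp (box flat on counter): TCP position in box frame
RB0=R.from_matrix(np.c_[xb,np.cross(UP,xb),UP])
E
python3 - <<'E'
from h import *
o=ctrl.get_obs();p=o['tool_pos'];Rt=rpy(o['orientation'])
tb=RB0.inv().apply(p-np.array([.4355,-.2555,.025]));Rtb=RB0.inv()*Rt
print('tcp in box',tb,'p',p)
np.savez('g1.npz',tb=tb,q=Rtb.as_quat())
zb=B(173.5);RS=R.from_matrix(np.c_[UP,np.cross(zb,UP),zb])
bc=np.array([.49,-.25,.0625]); P=bc+RS.apply(tb);RT=RS*Rtb
print('stand tcp',P,RT.as_euler('xyz',degrees=True),RT.as_matrix()[:,2])
up=p+[0,0,.18]; to(up,Rt); to(P+[0,0,.1],RT,up,Rt); to(P+[0,0,.1],RT)
E
```

```text
tcp in box [ 0.03228805 -0.00134447 -0.00115997] p [ 0.42350703 -0.28550824  0.02384003]
stand tcp [ 0.49100032 -0.25146714  0.09478805] [-179.60515561  -45.01370063   -7.1130514 ] [ 0.70266914 -0.08073989 -0.70692089]
shift [-127.2    1.  -127.3] turn [0. 0. 0.]
shift [-32.6 -52.1  44.9] turn [   0.5    62.76 -111.22]
shift [-159.8  -51.1  -82.4] turn [   0.5    62.76 -111.22]
```

Emit:
move_arm(motion=[[[-20, 0, -20], [0, 0, 0], 1], [[-45, 0, -45], [0, 0, 0], 1], [[-70, 0, -70], [0, 0, 0], 1], [[-95, 0, -95], [0, 0, 0], 1], [[-115, 0, -115], [0, 3.1, -5.5], 1], [[-127, 0, -127], [0, 6.2, -11], 1], [[-127, 0, -127], [0, 9.3, -16.5], 1], [[-127, 0, -127], [0, 12.4, -22], 1], [[-127, 0, -127], [0, 15.5, -27.5], 1], [[-127, 0, -127], [0, 18.6, -33], 1]])

```text
clock: 4.9
tool_pos: [0.4245, -0.2856, 0.2037]
orientation: [-160.6, 20.1, -74.8]
force: [-0.0, 0.1, -1.9]
opening: 0.0599
gripper_force: 29.8
```

```bash
cat >> h.py <<'E'
ST=np.array([.491,-.2515,.0948]);SR=rpy([-179.6,-45.0,-7.1])
E
python3 - <<'E'
from h import *
o=ctrl.get_obs();print(o['opening'],o['tool_pos'],o['joint_pos']);to(ST+[0,0,.1],SR)
E
```

```text
0.05986526762520332 [ 0.42447777 -0.28563241  0.20368276] [-33.80680867  12.43589247 -10.16199316 -29.2012347  -71.65312367
  55.96927388]
shift [-11.5 -64.5  37.1] turn [  0.39  44.13 -77.87]
```

Emit:
move_arm(motion=[[[-12, -64, 37], [0.4, 44, -78], 1], [[-12, -64, 37], [0.4, 44, -78], 1], [[-12, -64, 37], [0.4, 44, -78], 1], [[-12, -64, 37], [0.4, 44, -78], 1], [[-12, -64, 37], [0.4, 44, -78], 1], [[-12, -64, 37], [0.4, 44, -78], 1], [[-12, -64, 37], [0.4, 44, -78], 1], [[-12, -64, 37], [0.4, 44, -78], 1], [[-12, -64, 37], [0.4, 44, -78], 1], [[-12, -64, 37], [0.4, 44, -78], 1]])

```text
clock: 5.73
tool_pos: [0.49, -0.2508, 0.1949]
orientation: [-167.5, -34.3, -25.8]
force: [0.4, -0.6, -1.4]
opening: 0.0602
gripper_force: 29.8
```

```bash
python3 - <<'E'
from h import *
o=ctrl.get_obs();print(o['opening'],o['tool_pos'],o['orientation'],o['joint_pos']);to(ST+[0,0,.05],SR)
E
```

```text
0.06016112124658845 [ 0.49003002 -0.25077405  0.19490219] [-167.4998682   -34.30540005  -25.79900408] [ -8.91410913  -2.88731133 -41.40546647 -10.15856469 -15.55365923
  85.89592948]
shift [-27.3   9.3  41. ] turn [ -0.05   8.9  -15.49]
```

The wrist range (q5 < 0) rules out a tool tilted 45° radially at this height. I'll stand the box with the tool tilted sideways instead, heading -85°, and pass through vertical on the way.

```bash
cat > s.py <<'E'
from h import *
g=np.load('g1.npz');tb=g['tb'];Rtb=R.from_quat(g['q'])
zb=B(95);RS=R.from_matrix(np.c_[UP,np.cross(zb,UP),zb])
P=np.array([.47,-.27,.0625])+RS.apply(tb);RT=RS*Rtb
E
python3 - <<'E'
from s import *
print(P,RT.as_euler('xyz',degrees=True))
for a in(45,-45):
    M=RT*R.from_rotvec([0,a,0],degrees=True)
    if M.as_matrix()[2,2]<-.99: print(a);to([.47,-.27,.24],M); to(P+[0,0,.05],RT,np.array([.47,-.27,.24]),M)
E
```

```text
[ 0.46876174 -0.27127274  0.09478805] [-179.60515561  -45.01370063  -85.6130514 ]
-45
shift [ 17.4  16.2 -47.3] turn [-28.66 -24.68  61.23]
shift [ 1.1  1.8 95.2] turn [ 0. 45. -0.]
```

Emit:
move_arm(motion=[[[17, 16, -47], [-29, -25, 61], 1], [[17, 16, -47], [-29, -25, 61], 1], [[17, 16, -47], [-29, -25, 61], 1], [[17, 16, -47], [-29, -25, 61], 1], [[17, 16, -47], [-29, -25, 61], 1], [[17, 16, -47], [-29, -25, 61], 1], [[17, 16, -47], [-29, -25, 61], 1], [[17, 16, -47], [-29, -25, 61], 1], [[17, 16, -47], [-29, -25, 61], 1], [[17, 16, -47], [-29, -25, 61], 1]])

```text
clock: 6.57
tool_pos: [0.4702, -0.2698, 0.2394]
orientation: [-179.5, -0.5, -83.5]
force: [-0.1, -0.9, -1.0]
opening: 0.06
gripper_force: 29.8
```

```bash
python3 - <<'E'
from s import *
o=ctrl.get_obs();print(o['opening'],o['tool_pos'],o['orientation'],o['joint_pos']);to(P+[0,0,.05],RT)
E
```

```text
0.059955858406071524 [ 0.47016961 -0.26977884  0.23935676] [-179.45397287   -0.49892703  -83.54106704] [ -8.88701713   7.84652676 -17.3727732    0.37412399 -64.12257136
  15.18697487]
shift [ 0.5  2.5 94.6] turn [-0.97 44.52  1.59]
```

Emit:
move_arm(motion=[[[0, 1, 10], [-0.2, 7, 0], 1], [[0, 2, 20], [-0.4, 14, 1], 1], [[0, 2, 40], [-1, 21, 1.6], 1], [[0, 2, 60], [-1, 28, 1.6], 1], [[0, 2, 80], [-1, 35, 1.6], 1], [[0, 2, 94], [-1, 44.5, 1.6], 1], [[0, 2, 94], [-1, 44.5, 1.6], 1], [[0, 2, 94], [-1, 44.5, 1.6], 1], [[0, 2, 94], [-1, 44.5, 1.6], 1], [[0, 2, 94], [-1, 44.5, 1.6], 1]])

```text
clock: 7.4
tool_pos: [0.4791, -0.2702, 0.1498]
orientation: [179.7, -44.8, -85.3]
force: [-0.3, -0.6, -2.3]
opening: 0.06
gripper_force: 29.8
```

```bash
python3 - <<'E'
from s import *
o=ctrl.get_obs();print(o['opening'],o['tool_pos'],o['orientation'],o['joint_pos']);to(P+[0,0,.01],RT);to(P+[0,0,.0],RT)
s=snap('scene','s2')
im=s['color'][90:230,180:390];cv2.imwrite('pics/s2c.png',cv2.resize(im,None,fx=3.5,fy=3.5,interpolation=cv2.INTER_CUBIC))
E
```

```text
0.06004107704687544 [ 0.47910852 -0.2701952   0.14975682] [179.72037946 -44.80969346 -85.29721254] [  5.59488737  12.99251906 -58.22122163  70.93692785 -48.19914886
 -64.13113969]
shift [-31.5  10.2  32.1] turn [0.45 0.2  0.22]
shift [-38.6  10.2  39.2] turn [0.45 0.2  0.22]
```

View pics/s2c.png

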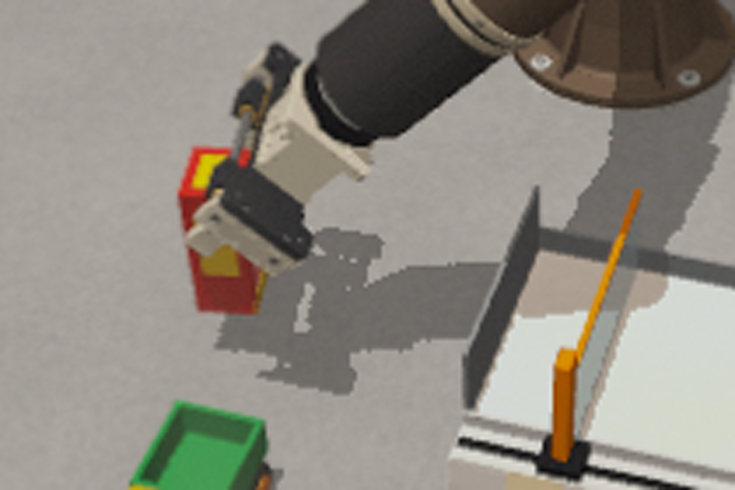

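The box hangs upright, but q3 is at its limit, so I'll set it down farther out at (0.53, -0.36).

```bash
sed -i 's/\[.47,-.27,.0625\]/[.53,-.36,.0625]/' s.py; python3 - <<'E'
from s import *
to(P+[0,0,.05],RT); to(P+[0,0,.01],RT)
E
```

```text
shift [ 63.4 -43.2  70. ] turn [0.49 0.25 0.16]
shift [ 35.3 -43.3  98.4] turn [0.49 0.25 0.16]
```

Emit:
move_arm(motion=[[[20, -14, 22], [0, 0, 0], 1], [[40, -28, 44], [0, 0, 0], 1], [[63, -43, 70], [0.5, 0, 0], 1], [[54, -43, 80], [0.5, 0, 0], 1], [[44, -43, 90], [0.5, 0, 0], 1], [[44, -43, 90], [0.5, 0, 0], 1], [[44, -43, 90], [0.5, 0, 0], 1]])

```text
clock: 8.03
tool_pos: [0.5277, -0.3625, 0.1177]
orientation: [-179.7, -44.8, -85.5]
force: [-0.2, -0.5, -0.8]
opening: 0.0598
gripper_force: 29.9
```

```bash
python3 - <<'E'
from s import *
o=ctrl.get_obs();print(o['opening'],o['tool_pos'],P,o['orientation'],o['joint_pos'],o['force']);to(P+[0,0,.005],RT);to(P+[0,0,.0],RT)
E
```

```text
0.059830996880513465 [ 0.52774411 -0.36253494  0.11766097] [ 0.52876174 -0.36127274  0.09478805] [-179.72142645  -44.78255619  -85.5209576 ] [-12.43646743  19.91758222 -53.92483508  90.3247026  -42.2626
 -67.01231682] [-0.21201694 -0.45625295 -0.82589331]
shift [-13.4  -1.1  11.9] turn [0.05 0.23 0.06]
shift [-16.9  -1.   15.4] turn [0.05 0.23 0.06]
```

```bash
sed -i 's/zb=B(95)/zb=B(77)/' s.py; python3 - <<'E'
from s import *
to(P+[0,0,.02],RT);to(P+[0,0,.003],RT)
E
```

```text
shift [-3.2 -0.8  0.9] turn [-12.65   0.3   12.81]
shift [-15.2  -0.8  12.9] turn [-12.65   0.3   12.81]
```

Emit:
move_arm(motion=[[[-1, 0, 0], [-4.5, 0, 4.5], 1], [[-3, -1, 1], [-9, 0, 9], 1], [[-3, -1, 1], [-12.6, 0.3, 12.8], 1], [[-3, -1, 1], [-12.6, 0.3, 12.8], 1], [[-7, -1, 5], [-12.6, 0.3, 12.8], 1], [[-11, -1, 9], [-12.6, 0.3, 12.8], 1], [[-11, -1, 9], [-12.6, 0.3, 12.8], 1], [[-11, -1, 9], [-12.6, 0.3, 12.8], 1]])

```text
clock: 8.7
tool_pos: [0.5287, -0.3606, 0.1037]
orientation: [-179.5, -45.0, -103.5]
force: [-0.1, 0.8, -1.7]
opening: 0.0597
gripper_force: 29.9
```

```bash
python3 - <<'E'
from s import *
o=ctrl.get_obs();print(o['opening'],o['tool_pos'],P,o['orientation'],o['joint_pos'],o['force']);to(P+[0,0,.005],RT);to(P+[0,0,-.001],RT)
E
```

```text
0.05973782426927296 [ 0.52872043 -0.36061897  0.1036756 ] [ 0.52842905 -0.3608278   0.09478805] [-179.52818791  -45.04399373 -103.45856541] [ -2.42065033  26.83687926 -43.32384795  62.6782435  -51.58386381
 -65.25232066] [-0.1470578   0.82561395 -1.66055831]
shift [-2.6  0.3  2.9] turn [-0.19 -0.03  0.11]
shift [-6.8  0.3  7.2] turn [-0.19 -0.03  0.11]
```

Good posture now. Lower the last 9 mm and watch the force.

Emit:
move_arm(motion=[[[-3, 0, 3], [0, 0, 0], 1], [[-5, 0, 5], [0, 0, 0], 1], [[-6, 0, 6], [0, 0, 0], 1], [[-7, 0, 7], [0, 0, 0], 1], [[-7, 0, 7], [0, 0, 0], 1], [[-7, 0, 7], [0, 0, 0], 1]])

```text
clock: 9.2
tool_pos: [0.53, -0.3605, 0.0943]
orientation: [-179.4, -45.1, -103.6]
force: [-2.0, 0.0, 3.1]
opening: 0.0598
gripper_force: 29.9
```

Emit:
move_arm(motion=[[[0, 0, 0], [0, 0, 0], 0], [[0, 0, 0], [0, 0, 0], 0], [[0, 0, 0], [0, 0, 0], 0], [[0, 0, 0], [0, 0, 0], 0], [[0, 0, -15], [0, 0, 0], 0], [[0, 0, -40], [0, 0, 0], 0], [[0, 0, -75], [0, 0, 0], 0], [[0, 0, -115], [0, 0, 0], 0], [[0, 0, -150], [0, 0, 0], 0], [[0, 0, -150], [0, 0, 0], 0]])

```text
clock: 10.03
tool_pos: [0.5582, -0.2527, 0.2045]
orientation: [-178.8, -44.9, -103.7]
force: [1.5, 0.4, 0.7]
opening: 0.0877
gripper_force: 0.0
```

```bash
python3 - <<'E'
from h import *
o=ctrl.get_obs();print(o['opening'],o['tool_pos'],o['orientation'],o['joint_pos'])
s=snap('scene','s3');t=snap('top','t3')
z=lambda i,k:cv2.resize(i,None,fx=k,fy=k,interpolation=cv2.INTER_CUBIC)
A=z(s['color'][100:200,160:260],4);Bm=z(t['color'][160:260,400:500],4)
cv2.imwrite('pics/c3.png',np.hstack([A,Bm]))
# predicted corners
c=np.array([.53,-.36,0]);zb=B(77);yb=np.cross(zb,UP)
for h in(.125,0):
  for i,j in((1,1),(1,-1),(-1,-1),(-1,1)):
    p=c+i*.025*zb+j*.03*yb+[0,0,h]
    print(h,i,j,(w2px(s,p)-[160,100])*4,(w2px(t,p)-[400,160])*4+[400,0])
E
```

```text
0.08771056460406641 [ 0.55820191 -0.25266702  0.20453081] [-178.80370301  -44.87407924 -103.71784007] [ 12.41894078  21.22413906 -33.5359924   44.78546273 -65.78354436
 -56.03321469]
0.125 1 1 [193.37589778 286.36943373] [569.38486379 145.07020002]
0.125 1 -1 [239.04855308 231.3859719 ] [554.60215228 230.65436766]
0.125 -1 -1 [178.573188  213.2135979] [625.87939981 245.39925079]
0.125 -1 1 [131.85838317 267.06788307] [640.19937249 159.81031027]
0 1 1 [222.157106   410.93390014] [522.66854852 164.88374739]
0 1 -1 [264.18337132 356.12866207] [508.97097157 242.49543068]
0 -1 -1 [206.91849118 337.68695661] [573.64086525 255.85596597]
0 -1 1 [163.95241094 391.43370379] [586.96491888 178.22977221]
```

View pics/c3.png

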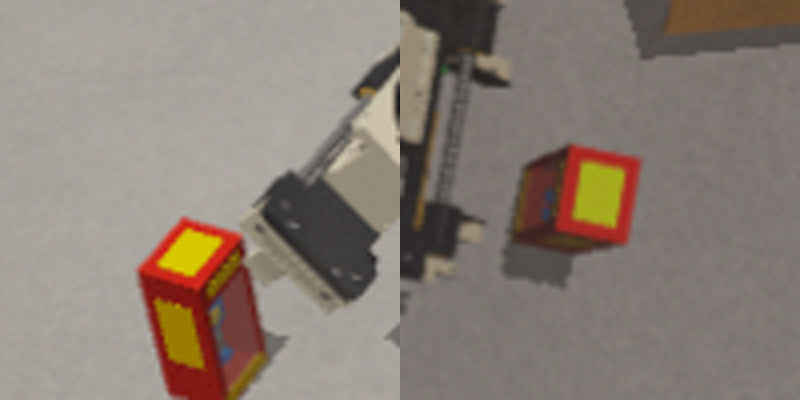

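The box stands on its foot. Its top-face corners read (570,146), (642,158), (630,245), (557,232) in the top view and (185,217), (245,237), (200,293), (138,268) in the scene view, within 2 px of the prediction.

```bash
python3 - <<'E'
from h import *
from scipy.optimize import least_squares
s=load('s3');t=load('t3')
S=np.array([(200,293),(245,237),(185,217),(138,268)]);T=np.array([(570,146),(557,232),(630,245),(642,158)])
def f(d):
    zb=B(d[2]);yb=np.cross(zb,UP);o=[]
    for k,(i,j) in enumerate(((1,1),(1,-1),(-1,-1),(-1,1))):
        p=np.array([d[0],d[1],.125])+i*.025*zb+j*.03*yb
        o+=[w2px(s,p)-((S[k]+.5)/4-.5+[160,100]),w2px(t,p)-((T[k]-[400,0]+.5)/4-.5+[400,160])]
    return np.concatenate(o)
r=least_squares(f,[.53,-.36,77],x_scale=[.1,.1,50]);print(r.x,np.abs(r.fun).max())
yb=r.x
# regrasp: tool y=-zb
M=axes(-B(77),-UP);print(M.as_euler('xyz',degrees=True))
c=np.array([r.x[0],r.x[1],0])
to(c+[0,0,.24],M)
E
```

```text
[ 0.53095636 -0.35841775 77.48659635] 1.1419265613587868
[180.   0. -13.]
shift [102.7  -0.4  47. ] turn [ 34.76 -35.56 -85.19]
```

Emit:
move_arm(motion=[[[0, 0, -40], [2, -3, -4], 0], [[0, 0, -40], [35, -35.5, -85], 0], [[0, 0, -40], [35, -35.5, -85], 0], [[0, 0, -40], [35, -35.5, -85], 0], [[0, 0, -40], [35, -35.5, -85], 0], [[0, 0, -40], [35, -35.5, -85], 0], [[0, 0, -40], [35, -35.5, -85], 0], [[0, 0, -40], [35, -35.5, -85], 0], [[0, 0, -40], [35, -35.5, -85], 0], [[0, 0, -40], [35, -35.5, -85], 0]])

```text
clock: 10.97
tool_pos: [0.5583, -0.23, 0.2271]
orientation: [172.2, -12.7, -39.1]
force: [0.1, -0.6, -0.9]
opening: 0.0876
gripper_force: 0.0
```

```bash
python3 - <<'E'
from h import *
M=axes(-B(77.2),-UP);o=ctrl.get_obs();print(o['tool_pos'],o['joint_pos'])
to([.5305,-.3595,.24],M)
E
```

```text
[ 0.55832058 -0.23002638  0.22705716] [  4.29124427   9.77624324 -25.3322587   18.22011853 -52.42672532
  34.91549941]
shift [ 61.4 116.9  16.5] turn [ 10.5  -10.7  -26.98]
```

Emit:
move_arm(motion=[[[0, 0, -5], [10.5, -10.7, -27], 0], [[20, 40, 0], [10.5, -10.7, -27], 0], [[40, 80, 10], [10.5, -10.7, -27], 0], [[61, 117, 16], [10.5, -10.7, -27], 0], [[61, 117, 16], [10.5, -10.7, -27], 0], [[61, 117, 16], [10.5, -10.7, -27], 0], [[61, 117, 16], [10.5, -10.7, -27], 0], [[61, 117, 16], [10.5, -10.7, -27], 0]])

```text
clock: 11.63
tool_pos: [0.5295, -0.3604, 0.2397]
orientation: [179.9, 0.0, -13.3]
force: [-0.7, -0.7, -0.1]
opening: 0.0876
gripper_force: 0.0
```

```bash
python3 - <<'E'
from h import *
M=axes(-B(77.2),-UP);o=ctrl.get_obs();print(o['tool_pos'],o['joint_pos'])
to([.5305,-.3595,.106],M)
s=snap('wrist','w4'); zb=B(77.2);yb=np.cross(zb,UP)
for i,j in((1,1),(1,-1),(-1,-1),(-1,1)): print(w2px(s,np.array([.5305,-.3595,.125])+i*.025*zb+j*.03*yb))
E
```

```text
[ 0.52951165 -0.36038864  0.23965469] [-16.75938347  17.5246241   -4.53313788   0.10241522 -67.94349836
  93.43720993]
shift [  0.8  -1.3 133.7] turn [ 0.09  0.01 -0.48]
[289.04090491 165.72870694]
[291.6569048  228.88531224]
[345.07623147 228.37633145]
[346.23864404 165.16028342]
```

View pics/w4.png

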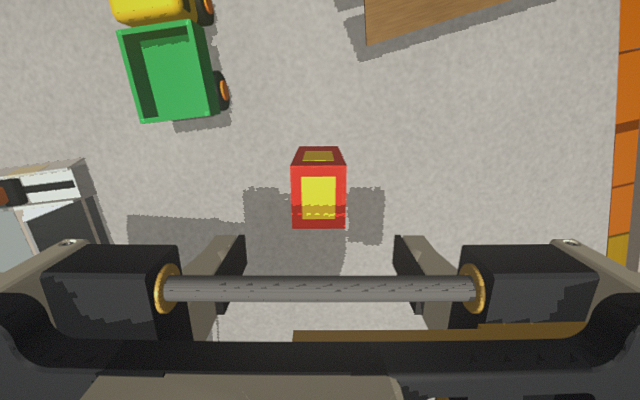

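The top corners read (292,166), (346,165), (346,229) and (291,229) in the wrist view, which matches. Descend and grip across the depth.

Emit:
move_arm(motion=[[[1, -1, 40], [0, 0, 0], 0], [[1, -1, 75], [0, 0, 0], 0], [[1, -1, 105], [0, 0, 0], 0], [[1, -1, 125], [0, 0, 0], 0], [[1, -1, 133], [0, 0, 0], 0], [[1, -1, 133], [0, 0, 0], 0], [[1, -1, 133], [0, 0, 0], 1], [[1, -1, 133], [0, 0, 0], 1], [[1, -1, 133], [0, 0, 0], 1], [[1, -1, 133], [0, 0, 0], 1]])

```text
clock: 12.52
tool_pos: [0.5333, -0.358, 0.1103]
orientation: [179.9, -0.3, -13.0]
force: [-0.3, 0.0, 0.6]
opening: 0.0666
gripper_force: 0.0
```

Emit:
move_arm(motion=[[[0, 0, 0], [0, 0, 0], 1], [[0, 0, 0], [0, 0, 0], 1], [[0, 0, -20], [0, 0, 0], 1], [[0, 0, -50], [0, 0, 0], 1], [[0, 0, -90], [0, 0, 0], 1], [[0, 0, -130], [0, 0, 0], 1], [[0, 0, -165], [0, 0, 0], 1], [[0, 0, -165], [0, 0, 0], 1], [[0, 0, -165], [0, 0, 0], 1]])

```text
clock: 13.27
tool_pos: [0.533, -0.3577, 0.2764]
orientation: [179.9, -0.4, -13.0]
force: [-0.6, -0.5, -2.4]
opening: 0.05
gripper_force: 29.9
```

```bash
python3 - <<'E'
from h import *
o=ctrl.get_obs();print(o['tool_pos'],o['orientation'],o['opening'],o['force'])
s=snap('top','t5'); 
# place: window=+display x => tool y=-display x ; box y centre target .003, window at .097 -> centre .072
M=axes(-B(-6.5),-UP); T=dw(D,[.072,.0,.136]); print(T,M.as_euler('xyz',degrees=True))
p=T.copy();p[2]=.27;to(p,M)
E
```

```text
[ 0.53301861 -0.35773547  0.27640635] [179.87671595  -0.44901504 -13.00118687] 0.05004553819634276 [-0.5551514  -0.45981094 -2.37981357]
[0.56693717 0.16374937 0.136     ] [-180.     0.   -96.5]
shift [ -83.3 -515.4    3. ] turn [-0.11 -0.23 83.49]
```

Emit:
move_arm(motion=[[[-80, -515, -20], [0, 0, 83], 1], [[-80, -515, -20], [0, 0, 83], 1], [[-80, -515, -20], [0, 0, 83], 1], [[-80, -515, -20], [0, 0, 83], 1], [[-80, -515, -20], [0, 0, 83], 1], [[-80, -515, -20], [0, 0, 83], 1], [[-80, -515, -20], [0, 0, 83], 1], [[-80, -515, -20], [0, 0, 83], 1], [[-80, -515, -20], [0, 0, 83], 1], [[-80, -515, -20], [0, 0, 83], 1]])

```text
clock: 14.15
tool_pos: [0.5594, 0.0266, 0.2856]
orientation: [179.9, -0.2, -79.2]
force: [0.6, -0.3, -1.7]
opening: 0.0504
gripper_force: 29.8
```

```bash
python3 - <<'E'
from h import *
o=ctrl.get_obs();print(o['opening'],o['joint_pos'])
M=axes(-B(-6.5),-UP); T=dw(D,[.069,.002,.28]); to(T,M)
E
```

```text
0.050439843877686776 [ 22.84816837   8.37937346 -10.47228349   0.15615459 -71.26802221
 -12.12406921]
shift [-136.2  -30.8    5.2] turn [ 0.06 -0.18 17.27]
```

Emit:
move_arm(motion=[[[-40, -10, 0], [0, 0, 6], 1], [[-80, -20, 0], [0, 0, 12], 1], [[-115, -27, 0], [0, 0, 17.2], 1], [[-136, -31, 2], [0, 0, 17.2], 1], [[-136, -31, 5], [0, 0, 17.2], 1], [[-136, -31, 5], [0, 0, 17.2], 1], [[-136, -31, 5], [0, 0, 17.2], 1]])

```text
clock: 14.73
tool_pos: [0.5641, 0.1638, 0.2805]
orientation: [180.0, -0.2, -96.1]
force: [-0.2, -0.3, -2.2]
opening: 0.0503
gripper_force: 29.9
```

```bash
python3 - <<'E'
from h import *
o=ctrl.get_obs();print(o['opening'],o['tool_pos'],o['orientation'])
M=axes(-B(-6.5),-UP); T=dw(D,[.069,.002,.17]); to(T,M)
E
```

```text
0.050322692135297095 [0.56406714 0.16383543 0.28046243] [179.99221346  -0.24259555 -96.06136381]
shift [-2.700e+00  1.000e-01  1.105e+02] turn [ 0.01 -0.24  0.44]
```

Emit:
move_arm(motion=[[[-1, 0, 30], [0, 0, 0.4], 1], [[-3, 0, 60], [0, 0, 0.4], 1], [[-3, 0, 85], [0, 0, 0.4], 1], [[-3, 0, 105], [0, 0, 0.4], 1], [[-3, 0, 118], [0, 0, 0.4], 1], [[-3, 0, 126], [0, 0, 0.4], 1], [[-3, 0, 130], [0, 0, 0.4], 1], [[-3, 0, 130], [0, 0, 0.4], 1], [[-3, 0, 130], [0, 0, 0.4], 1]])

```text
clock: 15.48
tool_pos: [0.566, 0.1667, 0.153]
orientation: [-179.8, -0.1, -96.5]
force: [0.3, 0.4, -1.2]
opening: 0.0501
gripper_force: 29.9
```

```bash
python3 - <<'E'
from h import *
o=ctrl.get_obs();print(o['opening'],o['tool_pos'],o['orientation'],o['force'])
M=axes(-B(-6.5),-UP); T=dw(D,[.069,.002,.1403]); to(T,M)
E
```

```text
0.050148015424666154 [0.5659558  0.1666966  0.15296005] [-1.79801474e+02 -1.01583701e-01 -9.65150759e+01] [ 0.34826525  0.37437929 -1.24013178]
shift [ 0.8  1.7 12.7] turn [-0.2  -0.1  -0.01]
```

Emit:
move_arm(motion=[[[0, 0, 4], [0, 0, 0], 1], [[0, 1, 7], [0, 0, 0], 1], [[0, 1, 9], [0, 0, 0], 1], [[0, 1, 11], [0, 0, 0], 1], [[0, 1, 12], [0, 0, 0], 1], [[0, 1, 12], [0, 0, 0], 1], [[0, 1, 12], [0, 0, 0], 1]])

```text
clock: 16.07
tool_pos: [0.5645, 0.167, 0.1424]
orientation: [-179.8, -0.1, -96.4]
force: [-7.2, -1.8, 14.4]
opening: 0.0501
gripper_force: 30.0
```

```bash
python3 - <<'E'
from h import *
o=ctrl.get_obs();print(o['opening'],o['tool_pos'],o['orientation'],o['force'])
M=axes(-B(-6.5),-UP); T=dw(D,[.069,.002,.1403]); to(T,M)
s=snap('scene','s6');
im=cv2.resize(s['color'][150:255,330:470],None,fx=5.6,fy=5.6,interpolation=cv2.INTER_CUBIC)
cv2.imwrite('pics/c6.png',im)
for p in([.094,.036,.03],[.094,-.024,.03],[.094,-.024,.155],[.101,.04,.03],[.101,.04,.042],[.101,-.024,.042]): print(p,(w2px(s,dw(D,p))-[330,150]+.5)*5.6)
E
```

```text
0.0501006036627042 [0.56446661 0.16696658 0.14237263] [-1.79792881e+02 -1.24724578e-01 -9.64399626e+01] [-7.242392   -1.77683523 14.35439732]
shift [0.9 0.2 2.1] turn [-0.21 -0.12  0.06]
[0.094, 0.036, 0.03] [412.10328507 438.28153595]
[0.094, -0.024, 0.03] [289.90135682 411.87918656]
[0.094, -0.024, 0.155] [313.12949932 232.31181923]
[0.101, 0.04, 0.03] [417.77141386 450.89510548]
[0.101, 0.04, 0.042] [420.7557543  434.81422694]
[0.101, -0.024, 0.042] [289.03626609 406.39481111]
```

View pics/c6.png

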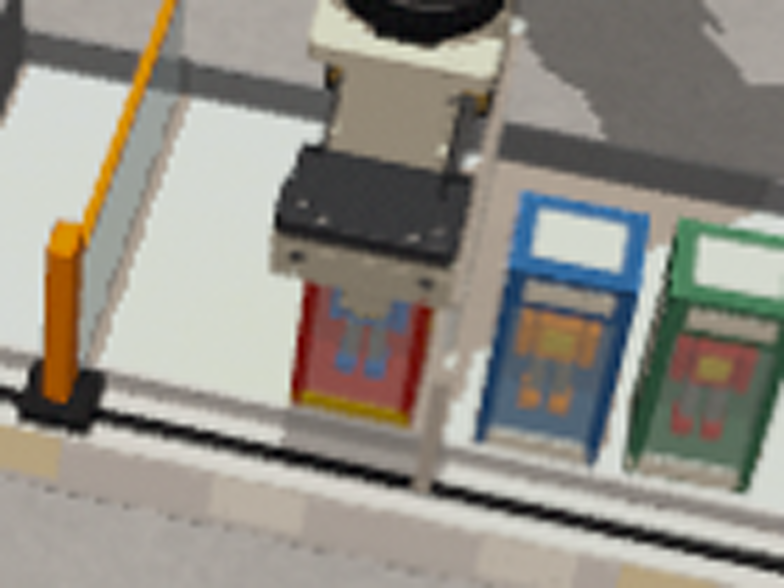

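The picture shows the box in the lane with its front foot edge at about (292,405)–(410,425), just behind the lip line, and a small gap to the divider at about (418–440). The forces (14 N up, −7 N in x) suggest it is touching the lip, so I'll lift slightly, ease it back 2 mm and set it down again.

Emit:
move_arm(motion=[[[0, 0, -4], [0, 0, 0], 1], [[0, 0, -5], [0, 0, 0], 1], [[0, 0, -5], [0, 0, 0], 1], [[0, 0, -5], [0, 0, 0], 1]])

```text
clock: 16.45
tool_pos: [0.5645, 0.1671, 0.145]
orientation: [-179.9, -0.1, -96.5]
force: [-0.5, 0.0, -1.0]
opening: 0.0497
gripper_force: 29.9
```

Emit:
move_arm(motion=[[[0, 2, 0], [0, 0, 0], 1], [[0, 2, 1], [0, 0, 0], 1], [[0, 2, 2], [0, 0, 0], 1], [[0, 2, 2.5], [0, 0, 0], 1], [[0, 2, 2.5], [0, 0, 0], 1], [[0, 2, 2.5], [0, 0, 0], 1]])

```text
clock: 16.95
tool_pos: [0.5625, 0.1673, 0.1426]
orientation: [-179.9, -0.1, -96.5]
force: [-0.0, 1.0, -1.9]
opening: 0.0503
gripper_force: 29.9
```

Emit:
move_arm(motion=[[[0, 0, 1], [0, 0, 0], 1], [[0, 0, 1.5], [0, 0, 0], 1], [[0, 0, 1.5], [0, 0, 0], 1], [[0, 0, 1.5], [0, 0, 0], 1]])

```text
clock: 17.28
tool_pos: [0.5626, 0.1671, 0.1424]
orientation: [-179.8, -0.1, -96.5]
force: [-3.5, -1.1, 8.7]
opening: 0.0502
gripper_force: 29.9
```

The lateral share of the force is unchanged after moving back, so the box is simply resting on the deck. Release it and go straight up.

Emit:
move_arm(motion=[[[0, 0, 0], [0, 0, 0], 0], [[0, 0, 0], [0, 0, 0], 0], [[0, 0, 0], [0, 0, 0], 0], [[0, 0, 0], [0, 0, 0], 0], [[0, 0, 0], [0, 0, 0], 0], [[0, 0, -15], [0, 0, 0], 0], [[0, 0, -40], [0, 0, 0], 0], [[0, 0, -80], [0, 0, 0], 0], [[0, 0, -115], [0, 0, 0], 0], [[0, 0, -115], [0, 0, 0], 0]])

```text
clock: 18.12
tool_pos: [0.5655, 0.1687, 0.2642]
orientation: [-179.3, 0.2, -96.4]
force: [2.0, 0.6, 1.2]
opening: 0.0877
gripper_force: 0.0
```

```bash
python3 - <<'E'
from h import *
from scipy.optimize import least_squares
o=ctrl.get_obs();print(o['tool_pos'],o['orientation'],o['opening'])
g=lambda P:R.from_euler('z',-D[2],degrees=True).apply(np.array(P)-[D[0],D[1],0])
for n in('wrist','top','scene'):
    s=snap(n,n+'7');im=s['color'].astype(int);b,gr,r=im[...,0],im[...,1],im[...,2]
    def blob(m,name,ctr):
        k,lab,st,ce=cv2.connectedComponentsWithStats(m.astype(np.uint8))
        c=sorted(range(1,k),key=lambda i:-st[i][4])[:3]
        for i in c:
            q=np.argwhere(lab==i)[:,::-1].astype(np.float32)
            print(n,name,st[i],np.round(ce[i],1),np.round(cv2.boxPoints(cv2.minAreaRect(q)),1).tolist())
    blob((r>90)&(gr<.35*r)&(b<.4*r)&(r>gr+60),'red',0)
    blob((r>130)&(gr>.4*r)&(gr<.72*r)&(b<.3*r),'orange',0)
    for z in(.03,.155): print(n,z,[np.round(w2px(s,dw(D,[x,y,z])),1).tolist() for x in(.042,.092) for y in(-.026,.034)])
E
```

```text
[0.56549495 0.1686569  0.26417637] [-1.79274910e+02  1.78072485e-01 -9.64259386e+01] 0.08765914122923489
wrist red [309 167  36   8 118] [323.  170.4] [[308.8999938964844, 168.1999969482422], [344.0, 167.0], [344.20001220703125, 173.0], [309.1000061035156, 174.1999969482422]]
wrist red [304 220  49   9  85] [331.9 227.1] [[304.0, 228.0], [352.0, 220.0], [353.29998779296875, 227.60000610351562], [305.29998779296875, 235.60000610351562]]
wrist red [308 220  40   5  65] [328.5 221.7] [[308.0, 221.0], [347.0, 220.0], [347.1000061035156, 223.6999969482422], [308.1000061035156, 224.8000030517578]]
wrist orange [244  20  26  18 164] [256.6  29.1] [[244.0, 20.0], [269.0, 20.0], [269.0, 37.0], [244.0, 37.0]]
wrist orange [443  38  77   7 154] [495.   41.8] [[443.0, 38.0], [519.0, 38.0], [519.0, 44.0], [443.0, 44.0]]
wrist orange [476  37   5   2   5] [478.   37.6] [[476.0, 38.0], [479.8999938964844, 36.70000076293945], [480.1000061035156, 37.29999923706055], [476.20001220703125, 38.599998474121094]]
wrist 0.03 [[343.6, 146.1], [342.4, 191.7], [303.9, 146.0], [304.6, 191.6]]
wrist 0.155 [[353.
[... 1487 characters left out ...]
 orange [   0  157   99  161 1624] [ 43.  234.1] [[-5.599999904632568, 301.5], [59.79999923706055, 142.6999969482422], [98.19999694824219, 158.5], [32.900001525878906, 317.3999938964844]]
scene orange [612 184  28  68 989] [626.5 219.4] [[608.7000122070312, 188.3000030517578], [624.4000244140625, 183.60000610351562], [644.0999755859375, 249.5], [628.4000244140625, 254.1999969482422]]
scene orange [462  31  27  41 633] [475.2  46.3] [[462.0, 71.0], [465.1000061035156, 30.5], [489.0, 32.400001525878906], [485.8999938964844, 72.80000305175781]]
scene 0.03 [[384.4, 209.1], [405.7, 213.6], [380.7, 222.4], [402.5, 227.1]]
scene 0.155 [[388.6, 177.0], [411.4, 181.6], [384.8, 190.3], [408.2, 195.1]]
```

No picture views are left, so I'll check the box top numerically with coarse colour maps.

```bash
python3 - <<'E'
from h import *
def cmap(f,u0,u1,v0,v1,du=1,dv=2):
    h=cv2.cvtColor(load(f)['color'],cv2.COLOR_BGR2HSV)
    print(f,'u0',u0)
    for v in range(v0,v1,dv):
        l=''
        for u in range(u0,u1,du):
            H,S,V=(int(x) for x in h[v,u])
            l+='.' if S<90 else 'R' if H<6 or H>170 else 'o' if H<19 else 'y' if H<35 else 'g' if H<90 else 'b'
        print(v,l)
cmap('wrist7',284,366,158,242)
cmap('scene7',372,424,172,236)
E
```

```text
wrist7 u0 284
158 .................RRRRRRRRRoyyyyyyyyyyyyyyyyyyyyyyyyyyyyyyooRRRRRRRR...............
160 ................RRRRRRRRRRoyyoyooyyyyyyyyyyyyyyyyyyyyyyyyyyRRRRRRRRR..............
162 ...............RRRRRRRRRRRRRRRRRRRRRRRRRRRRRRRRRRRRRRRRRRRRRRRRRRRRRRo............
164 ..............RRRRRRRRRRRRRRRRRRRRRRRRRRRRRRRRRRRRRRRRRRRRRRRRRRRRRRRR............
166 .............RRRRRRRRRRRRRRRRRRRRRRRRRRRRRRRRRRRRRRRRRRRRRRRRRRRRRRRRRRR..........
168 ..............RRRRRRRRRRRRRRRRRRRRRRRRRRRRRRRRRRRRRRRRRRRRRRRRRRRRRRRRRR..........
170 ..............RRRRRRRRRRRRRRRRRRRRRRRRRRRRRRRRRRRRRRRRRRRRRRRRRRRRRRRRRo..........
172 ..............RRRRRRRRRRRRRRRRRRRRRRRRRRRRRRRRRRRRRRRRRRRRRRRRRRRRRRRRR...........
174 ..............RRRRRRRRRRRRRRRRRRRRRRRRRRRRRRRRRRRRRRRRRRRRRRRRRRRRRRRRR...........
176 ..............RRRRRRRRRRRRooooooooooooooooooooooooooooRRoRoRRRRRRRRRRRR...........
178 ..............RRRRRRRRRRoyyyyyyyyyyyyyyyyyyyyyyyyyyyyyyyyyyyoRRRRRRRRRR...........
180 ..............RRRRRRRRRRooyyyyyyyyyyyyyyyyyyyyyyyyyyyyyyyyyyoRRRRRRRRRR...........
182 ..............RRRRRRRRRRooyyyyyyyyyyyy
[... 3705 characters left out ...]
..........bbb..o
212 ...........RRRRRRR.....R....RRRRRo............bbb.oo
214 ...........RRRRRRRbbb.R.bb.RRRRRRR............bb....
216 ..........RRRRRRRRRRRRR....RRRRRR............bbb....
218 ..........oRooRRRRRRRRRRRRRRRRRRR............bbb....
220 ..........yyyyyyyyoooooRRRRRRRRRo...........bbb....o
222 .............yyyyyyyyyyyyyyyooRR............bbb....o
224 .....................yyyyyyyyyyo............bb......
226 ..............................y............bb.......
228 ...........................................b........
230 ....................................................
232 ....................................................
234 ....................................................
```

The wrist map gives a box top of u 298–353, v 166–229. With my display estimate that puts the window at x≈0.0905 and the box at y≈0.0035. I'll cross-check the display x using the grip and the divider in this wrist view.

```bash
python3 - <<'E'
from h import *
s=load('wrist7');g=lambda P:np.round(R.from_euler('z',-D[2],degrees=True).apply(np.array(P)-[D[0],D[1],0])*1000,1)
h=cv2.cvtColor(s['color'],cv2.COLOR_BGR2HSV)
for v in range(8,60,2):
    l=''
    for u in range(232,300):
        H,S,V=(int(x) for x in h[v,u]); l+=('o' if V>150 else 'x') if S>150 and H<22 else '#' if V<60 else '.' 
    print(v,l)
print('box top corners',[g(px2w(s,*c,.155)) for c in((297.5,166),(354,165.5),(353.5,229.5),(298.5,229.5))])
print('pred grip top',[np.round(w2px(s,dw(D,[x,y,.149])),1).tolist() for x in(.112,.134) for y in(-.141,-.127)])
print('pred lip', [np.round(w2px(s,dw(D,[x,-.06,z])),1).tolist() for x,z in((.101,.042),(.105,.042),(.143,.028),(.101,.03))])
gray=cv2.cvtColor(s['color'],cv2.COLOR_BGR2GRAY); v=int(w2px(s,dw(D,[.11,-.06,.04]))[1]);print(v,[(u,int(gray[v,u])) for u in range(230,312)])
E
```

```text
8 ....................................................................
10 ....................................................................
12 ....................................................................
14 ....................................................................
16 ....................................................................
18 ....................................................................
20 ................oooooooooooooooooo..................................
22 ............ooooooooooooooooooooooooo...............................
24 ............oooooooooooooooooooooooooo..............................
26 ............oooooooooooooooooooooooooox.............................
28 ............oooooooooooooooooooooooooox.............................
30 ............ooooooooooooooooooooooooooo.............................
32 ............ooooooooooooooooooooooooooo.............................
34 .............ooooooooooooooooooooooooox...xxxo......................
36 ..............ooooooooooooooooooooooox....oooo...oo.oooooooooooooooo
38 ................xx
[... 1338 characters left out ...]
(253, 169), (254, 166), (255, 168), (256, 170), (257, 171), (258, 174), (259, 174), (260, 173), (261, 170), (262, 147), (263, 185), (264, 197), (265, 194), (266, 164), (267, 187), (268, 217), (269, 216), (270, 216), (271, 215), (272, 216), (273, 216), (274, 217), (275, 215), (276, 186), (277, 94), (278, 82), (279, 88), (280, 88), (281, 89), (282, 84), (283, 85), (284, 138), (285, 203), (286, 220), (287, 216), (288, 215), (289, 216), (290, 215), (291, 214), (292, 216), (293, 215), (294, 215), (295, 217), (296, 219), (297, 203), (298, 140), (299, 169), (300, 192), (301, 217), (302, 217), (303, 216), (304, 215), (305, 216), (306, 215), (307, 216), (308, 214), (309, 214), (310, 215), (311, 214)]
```

Relative to the lip in the same view, the window is at about 0.0925 and the box at y≈0.003, both well inside limits. Next I'll pinch the divider grip, closing along display y, and slide it.

```bash
cat >> h.py <<'E'
MG=rpy([180,0,-6.5])
E
python3 - <<'E'
from h import *
to(dw(D,[.120,-.1335,.26]),MG); print(dw(D,[.120,-.1335,.137]))
E
```

```text
shift [136.8 -53.3  -3.3] turn [-7.0e-02 -1.9e-01 -9.0e+01]
[0.59951599 0.02567377 0.137     ]
```

Emit:
move_arm(motion=[[[137, -53, -3], [0, 0, -90], 0], [[137, -53, -3], [0, 0, -90], 0], [[137, -53, -3], [0, 0, -90], 0], [[137, -53, -3], [0, 0, -90], 0], [[137, -53, -3], [0, 0, -90], 0], [[137, -53, -3], [0, 0, -90], 0], [[137, -53, -3], [0, 0, -90], 0], [[137, -53, -3], [0, 0, -90], 0], [[137, -53, -3], [0, 0, -90], 0], [[137, -53, -3], [0, 0, -90], 0]])

```text
clock: 19.1
tool_pos: [0.5987, 0.0252, 0.2577]
orientation: [179.8, -0.0, -26.1]
force: [-0.8, -0.4, 0.1]
opening: 0.0876
gripper_force: 0.0
```

```bash
python3 - <<'E'
from h import *
to(dw(D,[.120,-.1335,.26]),MG)
E
```

```text
shift [ 0.5 -0.8 -2.3] turn [ 1.900e-01 -1.000e-02 -1.956e+01]
```

Emit:
move_arm(motion=[[[0, 0, 0], [0, 0, -6.5], 0], [[0, 0, 0], [0, 0, -13], 0], [[0, 0, 0], [0, 0, -19.5], 0], [[0, 0, 30], [0, 0, -19.5], 0], [[0, 0, 65], [0, 0, -19.5], 0], [[0, 0, 95], [0, 0, -19.5], 0], [[0, 0, 115], [0, 0, -19.5], 0], [[0, 0, 121], [0, 0, -19.5], 0], [[0, 0, 121], [0, 0, -19.5], 0], [[0, 0, 121], [0, 0, -19.5], 0]])

```text
clock: 19.93
tool_pos: [0.5999, 0.0251, 0.1387]
orientation: [179.8, -0.1, -6.9]
force: [-1.0, 0.3, 0.5]
opening: 0.0872
gripper_force: 0.0
```

Emit:
move_arm(motion=[[[0, 0, 0], [0, 0, 0], 1], [[0, 0, 0], [0, 0, 0], 1], [[0, 0, 0], [0, 0, 0], 1], [[0, 0, 0], [0, 0, 0], 1], [[0, 0, 0], [0, 0, 0], 1], [[0, 0, 0], [0, 0, 0], 1], [[0, 0, 0], [0, 0, 0], 1], [[0, 0, 0], [0, 0, 0], 1], [[0, 0, 0], [0, 0, 0], 1], [[0, 0, 0], [0, 0, 0], 1]])

```text
clock: 20.77
tool_pos: [0.5997, 0.0252, 0.1386]
orientation: [179.9, -0.1, -6.9]
force: [0.0, 0.2, 0.0]
opening: 0.0266
gripper_force: 0.0
```

```bash
python3 - <<'E'
from h import *
o=ctrl.get_obs();print(o['tool_pos'],o['orientation'],o['opening'],o['gripper_force'],o['force'])
print(R.from_euler('z',6.5,degrees=True).apply(o['tool_pos']-[D[0],D[1],0]))
to(dw(D,[.120,-.0375,.137]),MG)
E
```

```text
[0.59968277 0.02518502 0.13860808] [ 1.79875993e+02 -1.45783406e-01 -6.88681717e+00] 0.026649308932204227 0.0 [0.04294548 0.15316932 0.0359794 ]
[ 0.12022103 -0.13396673  0.13860808]
shift [ -0.9 -96.5   1.4] turn [ 0.12 -0.15 -0.39]
```

Fingers still closing; a few more rows.

Emit:
move_arm(motion=[[[0, 0, 0], [0, 0, 0], 1], [[0, 0, 0], [0, 0, 0], 1], [[0, 0, 0], [0, 0, 0], 1], [[0, 0, 0], [0, 0, 0], 1], [[0, 0, 0], [0, 0, 0], 1]])

```text
clock: 21.18
tool_pos: [0.5997, 0.0251, 0.1386]
orientation: [179.9, -0.1, -6.9]
force: [-0.5, -0.4, -0.1]
opening: 0.0141
gripper_force: 30.0
```

Emit:
move_arm(motion=[[[0, -10, 0], [0, 0, 0], 1], [[0, -25, 0], [0, 0, 0], 1], [[0, -40, 0], [0, 0, 0], 1], [[0, -55, 0], [0, 0, 0], 1], [[-1, -68, 0], [0, 0, 0], 1], [[-1, -78, 0], [0, 0, 0], 1], [[-1, -86, 0], [0, 0, 0], 1], [[-1, -91, 0], [0, 0, 0], 1], [[-1, -91, 0], [0, 0, 0], 1], [[-1, -91, 0], [0, 0, 0], 1]])

```text
clock: 22.02
tool_pos: [0.6103, 0.1167, 0.1386]
orientation: [180.0, -0.2, -6.9]
force: [5.4, 1.0, -1.8]
opening: 0.014
gripper_force: 30.0
```

```bash
python3 - <<'E'
from h import *
o=ctrl.get_obs();print(o['tool_pos'],o['opening'],o['force'])
print(R.from_euler('z',6.5,degrees=True).apply(o['tool_pos']-[D[0],D[1],0]))
s=snap('scene','s8');h=cv2.cvtColor(s['color'],cv2.COLOR_BGR2HSV)
for v in range(150,236,2):
    l=''
    for u in range(350,424):
        H,S,V=(int(x) for x in h[v,u]); l+='.' if S<90 else 'R' if H<6 or H>170 else 'o' if H<19 else 'y' if H<35 else 'b' 
    print(v,l)
E
```

```text
[0.61031475 0.11669552 0.13863684] 0.014026948660424704 [ 5.38115931  1.02856104 -1.81849168]
[ 0.12042539 -0.0418409   0.13863684]
150 ..........................................................................
152 ..........................................................................
154 ..........................................................................
156 ..........................................................................
158 ..........................................................................
160 ..........................................................................
162 ..........................................................................
164 .....................................b.R..................................
166 .........................b................................................
168 ..........................................................................
170 ..............ooy.........................................................
172 .............yyyyyyyy.....................................................
174 ................
[... 1728 characters left out ...]
................oooooo....oRooRRRRRRRRRRRRRRRRRRR............bbb....
220 ......................oooooo....oyyyyyyyoooooRRRRRRRRRo...........bbb....o
222 .....................ooooooo.....yyyyyyyyyyyyyyyyyooRR............bbb.....
224 .....................ooooooo..............yyyyyyyyyyyo............bbb.....
226 ....................ooooooo......................................bb.......
228 .....................oooooo......................................b........
230 ..........................................................................
232 ..........................................................................
234 ..........................................................................
```

Box unmoved, gap ≈7.5 mm. Slide on gently by 5 mm.

Emit:
move_arm(motion=[[[0, -2, 0], [0, 0, 0], 1], [[0, -4, 0], [0, 0, 0], 1], [[0, -5, 0], [0, 0, 0], 1], [[0, -5, 0], [0, 0, 0], 1], [[0, -5, 0], [0, 0, 0], 1], [[0, -5, 0], [0, 0, 0], 1]])

```text
clock: 22.57
tool_pos: [0.6107, 0.1202, 0.1387]
orientation: [179.9, -0.2, -6.9]
force: [4.6, -2.3, -1.4]
opening: 0.014
gripper_force: 30.0
```

Emit:
move_arm(motion=[[[0, -1, 0], [0, 0, 0], 1], [[0, -2, 0], [0, 0, 0], 1], [[0, -2, 0], [0, 0, 0], 1], [[0, -2, 0], [0, 0, 0], 1]])

```text
clock: 22.9
tool_pos: [0.6109, 0.122, 0.1387]
orientation: [179.9, -0.2, -6.9]
force: [4.7, -2.3, -1.4]
opening: 0.0139
gripper_force: 30.0
```

Emit:
move_arm(motion=[[[0, 0, 0], [0, 0, 0], 0.6], [[0, 0, 0], [0, 0, 0], 0.6], [[0, 0, 0], [0, 0, 0], 0.6], [[0, 0, 0], [0, 0, 0], 0.6], [[0, 0, 0], [0, 0, 0], 0.6], [[0, 0, -20], [0, 0, 0], 0.6], [[0, 0, -55], [0, 0, 0], 0.6], [[0, 0, -95], [0, 0, 0], 0.6], [[0, 0, -130], [0, 0, 0], 0.6], [[0, 0, -130], [0, 0, 0], 0.6]])

```text
clock: 23.73
tool_pos: [0.6132, 0.1236, 0.2771]
orientation: [-179.9, -0.8, -6.8]
force: [0.1, 0.7, 1.3]
opening: 0.0353
gripper_force: 0.0
```

```bash
python3 - <<'E'
from h import *
o=ctrl.get_obs();print(o['tool_pos'],o['opening'],o['force'])
g=lambda P:np.round(R.from_euler('z',6.5,degrees=True).apply(np.array(P)-[D[0],D[1],0])*1000,1)
s=snap('top','t9');w=snap('wrist','w9');sc=snap('scene','s9')
def cm(s,u0,u1,v0,v1,dv=2):
    h=cv2.cvtColor(s['color'],cv2.COLOR_BGR2HSV)
    for v in range(v0,v1,dv):
        print(v,''.join('.' if S<90 else 'R' if H<6 or H>170 else 'o' if H<19 else 'y' if H<35 else 'b' for H,S,V in h[v,u0:u1].astype(int)))
cm(sc,355,425,172,232)
c=w2px(w,dw(D,[.08,-.03,.14])).astype(int);print('wrist c',c);cm(w,max(c[0]-70,0),c[0]+70,max(c[1]-70,0),c[1]+80,4)
E
```

```text
[0.613194   0.12358405 0.27709323] 0.03527190163756837 [0.10071069 0.6852858  1.34061733]
172 ..................................oo..................................
174 .................................ooo..................................
176 .................................oo...................................
178 ................................ooRRRRRR..............................
180 ................................ooRRRoooooRRRRRRRR....................
182 ...............................ooRRRoyyyyyyyyyyoooooRRRRR.............
184 ..............................ooRRRoyyyyyyyyyyyyyyyyoRRRR............b
186 ..............................ooRRRoyyyyyyyyyyyyyyyyoRRR............bb
188 .............................oooRRooyyyyyyyyyyyyyyyoRRRR............bb
190 ............................oooRRRRRRRRRRRRooyyyyyyoRRR............bbb
192 ............................oooRRRoooRRRRRRRRRRRRRRRRRo............bbb
194 ...........................oooRRRoyyyyyyyyoooooRRRRRRRo............bbb
196 ..........................ooooRRRRoyyyyyyyyyyyyyyyRRRo............bbbb
198 ......................oyyyyoo.R
[... 6067 characters left out ...]
........................................................................................................................
299 yyyyyo......................................................................................................................................
303 yyyyyyyyyyyo...........................................................oooo..............................................................oyo
307 oyyyyyyyyyy............................................................oooo...............................................................yy
311 .yyyyyyyo..............................................................oooo.................................................................
```

The divider face is about 2–3 mm from the box, the box has not moved, and the gripper is clear. Handing in.

```bash
python3 -c "
from plant import ctrl
print(ctrl.close_job())"
```

```text
the job is handed in; nothing more can be done
None
```

I handed the job in at about 24 s of the 64 s allowed; the hand-in gave no verdict. The red box stands upright in the lane, window to the front, about 8 mm behind the lip and 7 mm from the fixed divider. The sliding divider is about 2–3 mm from its other side (my camera and arm-position estimates), and the arm never went near the other toys and boxes.

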